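# Raise the camera over a finished figure and hold it at the second stop

## Task

The tallest of the three little wire figures is to be photographed: stand it upright in the middle of the round disc on the camera stand's board and let go of it. Then take the stand's black grip so that your fingers squeeze its release button right in, pull the camera up past the click of the first stop to the second stop at the very top, and finish while still holding it there for the picture, because the column sinks as soon as it is let go. Leave the other two figures and the pigment jar where they stand.

Things in the scene. Friction and masses are not known exactly. Their poses are not given: they have to be found in the camera images.
- figure_tall: the figure to photograph, the tallest: a slim dark wire figure 110 mm high on a round resin foot 31 mm across, 6 mm high, 45 g. Grip its solid neck, an upright post 15 mm thick from 6 to 69 mm above the underside; only thin wire above. Origin on the underside (2 and 3 mm off the foot's centre, see tall_foot), z up. In one of three places, the others taken by the shorter figures
- tall_foot (a point): centre of the underside of the tallest figure's foot, on the axis of its neck
- figure_bent: bystander: a wire figure 72 mm high with a foot 32 mm across; origin on the underside, 5 mm off the foot's centre. Not to be disturbed
- figure_arms: bystander: a wire figure with spread arms, 77 mm high, foot 32 mm across; origin on the underside, 5 mm off the foot's centre. Not to be disturbed
- pigment_jar: bystander: a round screw-lid jar 41 mm across and 50 mm high, dark lid; origin at the centre of the underside. Not to be disturbed
- stand: camera stand, fixed: plywood board 130 mm (its x) by 340 mm (its y, from +70 to -270) by 12 mm, with an upright aluminium tube 28 mm thick at its origin that ends in a black collar 38 mm thick at height 140 mm, and a round grey disc at y = -215 mm. Origin on the bench under the tube's axis, z up; place and yaw vary
- disc_center (a point): centre of the top face of the round grey figure disc, 72 mm across, its top 21 mm above the bench; a turned ring 49 mm across marks its middle. While the column is down the camera's lens reaches to 90 mm (horizontally) from this point, at heights of 140 to 185 mm
- column (a joint): extension of the inner tube, m: 0 down, locked by a pin until the button is in by 4 mm; 0.045 first stop (a ball clicks in; about 8 N more than the weight pulls it through with the button in, the pin locks there with it out); 0.090 second stop, end of travel, nothing locks. Moving part about 0.6 kg; it sinks when let go. One groove shows above the collar at the first stop, a pair at the second
- camera_head: rides on the inner tube: black upright grip 26 mm thick along the stand's x (the button's direction), 34 mm along y, 149 to 189 mm above the bench while down, under a cap 25 x 40 x 7 mm; below it a bracket (top 150 mm) along the stand's -y to a tilted camera, 57 mm wide with bracket, from 55 mm off the grip's axis, top 215 mm. Origin on the bench under the column axis while down
- grip_center (a point): centre of the grip on the column axis at button height, 171 mm above the bench while down; rises with the column. Within 50 mm of the axis nothing of the head stands more than 24 mm above this point
- release_button (a joint): how far the release button is pressed, m: 0 out, 0.0055 right in; sprung, 1.5 N to start, 5 N right in. A grey round button 14 mm across, 6 mm out of the grip's face on the stand's -x side; pinching the grip along the stand's x between button and the face behind it (32 mm, 26.5 mm once squeezed) presses it
- button_face (a point): centre of the outer face of the release button, 19 mm from the grip's axis on the stand's -x side

How it is judged:
By the outcome, as a careful person would: the job done as asked, in the order asked, and still so for the second after the job is handed in, while the arm keeps its last pose, push and grip.
It also fails if it takes over 51 s, if anything falls off the work surface, if the arm or the gripper's body presses on something with over 40 N, if the wrist force passes 120 N, or if a joint passes its speed limit or range.

## Robot

A 7-joint arm with a two-finger parallel gripper is mounted at the origin on the work surface; the furniture and walls round the work are solid. World frame = base frame: x ahead of the robot, y to its left, z up, the work surface at z = 0. Lengths are in m, angles in rad, forces in N, time in s.
With the tool pointing down it reaches from about 0.4 to 0.85 m from the base axis. Payload 10.4 kg.
Tool frame: the origin (TCP) lies at the very end of the fingers, on their centre line; the grasp point (between the pads) lies 19 mm behind it (grip_point_offset is the distance from the TCP to the grasp point, in m); z points along the fingers, y is the line along which they close (so a half turn about z gives the same grasp; the last joint's range is limited). The gripper opens to 87 mm and grips with 3 to 60 N. Pads are 19 mm wide; open, the fingers measure 117 mm over their backs; the gripper's body (75 mm by 190 mm) begins 51 mm behind the grasp point.
Start: joints at [-1.232, 0.332, -0.065, 1.46, 0.022, 1.35, -0.088], TCP at [0.221, 0.585, 0.194] pointing down, gripper open.
Joint ranges: [-2.6, 2.6], [-0.5, 2.12], [-1.47, 1.34], [0.16, 2.42], [-1.27, 4.41], [0.06, 2.06], [-2.6, 2.6]. Speed limits (rad/s): [2.22, 2.22, 2.79, 2.79, 3.14, 3.14, 3.14].

## Interface

Orientations are given as a unit quaternion [x, y, z, w].
In Python, from bench import * gives the robot as it stands.
- The arm moves only by the tool play_rows, never from a script. Its argument "increments" is text: rows parted by semicolons, each of 7 numbers parted by spaces: the turn, a rotation vector about the tool's x, y, z in rad, then the shift along the tool's x, y, z in m, then the opening, from 0 (shut) to 1 (fully open). A call has 1 to 8 rows; each row is the pose to reach, as a shift and turn from the pose commanded when the call began, along the tool's axes at that moment; what a row does not reach only later rows make up. A row lasts 1/10 s, in which the tool goes at most 50 mm and 8.59 degrees, less where a joint would pass 70% of its speed; a pose out of reach is approached as far as the arm can. A call with a gripper value outside its range is refused whole. The fingers move at their own pace and stop on an object; "grip_force" is the grip in N (left out, the last holds). Time passes only in rows, so rows that repeat a pose let the fingers close. It gives the time, the measured TCP pose, the force, the opening and the grip force at its end, in the units of the state.
- read_state(): the state, without advancing time (a new reading comes with each control period).
- camera(name): name is "side" or "top" or "wrist"; returns a dict with "color" (400x640x3 uint8, red, green, blue), "fx", "fy", "cx", "cy" (pixels), "camera_from_world" (4x4, takes a point from world to camera coordinates); the wrist camera has in their place "mount" (4x4, takes a point from camera to tool coordinates, whose origin is the TCP and whose axes are the flange's). Camera axes: x right, y down, z forward; pixel columns grow to the right and rows downward; lengths in m; the calibration is good to about 2 mm. A picture is of the moment at which its call begins: read the wrist's pose just before it. There is no depth.
- close_job(): hands the job in; it is judged then, once.
The state is a dict: "time": time; "joint_positions": joint angles; "joint_vel": joint speeds; "joint_torque": joint torques, N m; "ee_pos": TCP position; "eef_rot": TCP orientation; "ft_force": force on the tool from outside, world axes, zero at the start; "torque": the same for the moment, N m; "width": finger opening in m; "grip_force": force on a finger pad.
Only numpy, scipy, OpenCV 4.12 (cv2) and the standard library are available. Lean on these libraries where they do the work, as an engineer would, in place of code of your own. Each camera call takes 0.05 s, during which the arm holds its last target. There are 200 camera calls.

## Working session

There is one attempt and no reset: what is moved stays moved. The work goes in short steps, Python scripts to look and compute and a tool call to move; the robot and the scene stay as the last step left them, time stands still between calls to the robot, and variables do not carry over. Pictures are saved under pics/ and viewed, at most 10 in all, crops included, and the job is handed in when it is done.

Besides the shell and the picture viewer there is one more tool, called after ">>>" as name(argument=value, ...) on one line, values as JSON. play_rows: Moves the arm, as the interface text tells. Its arguments: {"type":"object","properties":{"increments":{"type":"string"},"grip_force":{"type":"number"}},"required":["increments"]}

```bash
mkdir -p pics; ls; cat > h.py <<'E'
from bench import *
import numpy as np, cv2
from scipy.spatial.transform import Rotation as R
def save(n,f=None):
    c=camera(n); cv2.imwrite(f"pics/{f or n}.png",c["color"][:,:,::-1]); np.save(f"pics/{f or n}.npy",c,allow_pickle=True); return c
def load(f): return np.load(f"pics/{f}.npy",allow_pickle=True).item()
def ray(c,u,v):
    M=np.linalg.inv(c["camera_from_world"]); d=M[:3,:3]@np.array([(u-c["cx"])/c["fx"],(v-c["cy"])/c["fy"],1]); return M[:3,3],d
def onz(c,u,v,z):
    o,d=ray(c,u,v); return o+d*(z-o[2])/d[2]
def proj(c,p):
    q=c["camera_from_world"]@np.append(p,1); return np.array([c["fx"]*q[0]/q[2]+c["cx"],c["fy"]*q[1]/q[2]+c["cy"]])
E
python3 - <<'E'
from h import *
s=read_state();print(s)
for n in("side","top"):
    c=save(n);print(n,np.linalg.inv(c["camera_from_world"]).round(3),c["fx"],c["cx"],c["cy"])
a=load("top")["color"];b=load("side")["color"]
E
```

```text
pics
{'time': 0.0, 'joint_positions': array([-1.23158775,  0.33287332, -0.06469275,  1.46093718,  0.02158531,
        1.3499275 , -0.08851383]), 'joint_vel': array([-2.44613151e-03, -8.17192452e-04,  9.18785632e-04,  8.78150680e-05,
       -1.12899572e-03,  9.03246119e-04, -5.99174260e-04]), 'joint_torque': array([-7.69649378e-04, -6.23265767e+01,  2.40861706e-02, -3.89885473e+01,
       -6.14657952e-02,  4.02622623e-02,  1.88637091e-04]), 'ee_pos': array([0.22108126, 0.58412425, 0.19335503]), 'eef_rot': array([ 1.79920613e-01,  9.83680866e-01, -7.17965952e-04, -1.02595172e-04]), 'ft_force': array([ 0.42633044,  0.67888383, -0.24626823]), 'torque': array([ 0.03871303, -0.05133204, -0.07646268]), 'grip_force': 0.0, 'width': 0.0868363329607539}
side [[ 0.948 -0.158  0.274  0.311]
 [-0.316 -0.534  0.784 -0.823]
 [ 0.022 -0.831 -0.556  0.661]
 [ 0.     0.     0.     1.   ]] 379.4992190274622 327.2182288517887 198.07039022993365
top [[-0.029 -0.985  0.173  0.338]
 [-0.999  0.032  0.014 -0.095]
 [-0.019 -0.172 -0.985  1.328]
 [ 0.     0.     0.     1.   ]] 444.8479361858414 323.40561453449163 197.86454065278497
```

View pics/top.png

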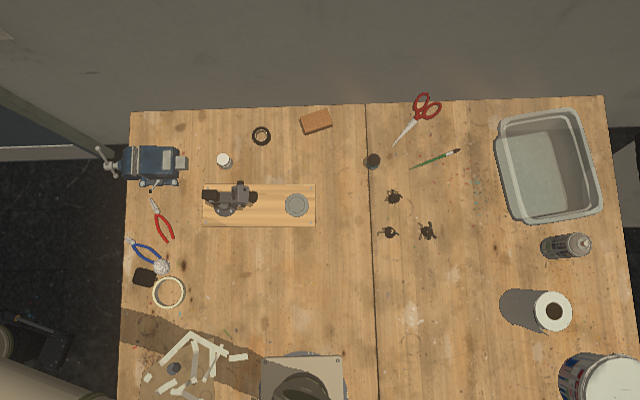

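View pics/side.png

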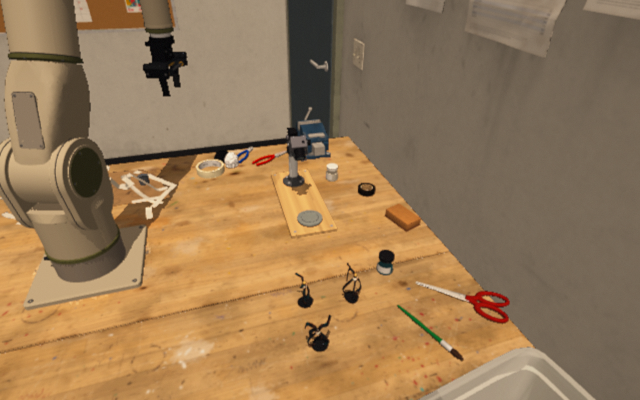

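```bash
python3 - <<'E'
from h import *
t=load("top");s=load("side")
for c in(t,s): print(proj(c,[.221,.584,.194]),proj(c,[0,0,0]))
# colour image crops
a=cv2.cvtColor(t["color"],cv2.COLOR_RGB2BGR);b=cv2.cvtColor(s["color"],cv2.COLOR_RGB2BGR)
T1=cv2.resize(a[170:240,190:330],(800,400),interpolation=cv2.INTER_CUBIC)[:, :800]
T2=cv2.resize(a[140:250,360:450],None,fx=3.2,fy=3.2,interpolation=cv2.INTER_CUBIC)
S1=cv2.resize(b[240:360,280:410],None,fx=4.5,fy=4.5,interpolation=cv2.INTER_CUBIC)
S2=cv2.resize(b[115:240,260:360],None,fx=4,fy=4,interpolation=cv2.INTER_CUBIC)
W=np.zeros((600,800,3),np.uint8)
x=cv2.resize(S1,(433,400));W[:400,:433]=x
x=cv2.resize(b[115:240,260:352],(367,498),interpolation=cv2.INTER_CUBIC);W[:498,433:]=x
x=cv2.resize(a[175:235,195:325],(433,200),interpolation=cv2.INTER_CUBIC);W[400:,:433]=x
cv2.imwrite("pics/crop1.png",W)
# disc & ring: ellipse of gray blob in top
hsv=cv2.cvtColor(a,cv2.COLOR_BGR2HSV)
def blobs(c,m,roi,amin):
    x0,x1,y0,y1=roi;mm=np.zeros_like(m);mm[y0:y1,x0:x1]=m[y0:y1,x0:x1]
    n,l,st,ce=cv2.connectedComponentsWithStats(mm)
    for i in range(1,n):
        if st[i,4]>=amin: print(st[i],ce[i].round(1))
print("disc top");m=((hsv[:,:,1]<60)).astype(np.uint8)*255;blobs(t,m,(275,316,185,228),30)
hs=cv2.cvtColor(b,cv2.COLOR_BGR2HSV);m2=(hs[:,:,1]<60).astype(np.uint8)*255
print("disc side");blobs(s,m2,(285,335,200,240),30)
print("figs top");blobs(t,(hsv[:,:,2]<70).astype(np.uint8)*255,(360,450,140,250),20)
print("figs side");blobs(s,(hs[:,:,2]<70).astype(np.uint8)*255,(280,410,240,360),20)
E
```

```text
[ 60.58866644 331.50254986] [302.13934931 398.71216271]
[173.93511065  99.14923672] [ 94.03697484 263.15979337]
disc top
[285 194  24  23 426] [296.3 204.6]
disc side
[298 211  24  15 283] [309.3 217.8]
figs top
[388 194  11  10  36] [392.  199.2]
[421 227   9  13  36] [424.5 232.2]
[385 228  12  10  41] [389.4 233.9]
figs side
[378 250  16  18 212] [385.7 258.3]
[298 287  15  21 156] [305.1 299.8]
[344 287  17  16 145] [351.2 295.6]
[318 316  12  14  37] [324.4 323.8]
[306 323  11  19  72] [311.1 330.4]
[310 333  19  18 214] [319.7 342.6]
```

View pics/crop1.png

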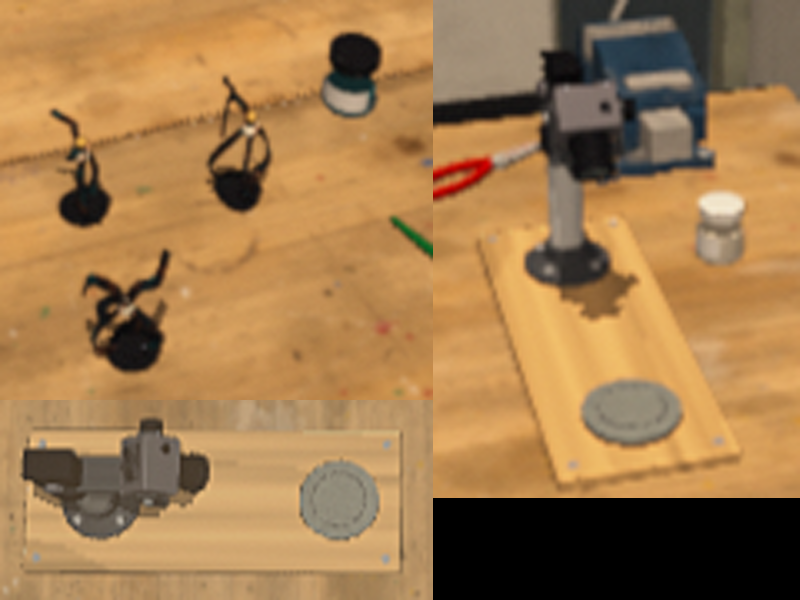

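```bash
python3 - <<'E'
from h import *
t=load("top");s=load("side")
b=cv2.cvtColor(s["color"],cv2.COLOR_RGB2BGR)
for n,f,tp in(("A",(305.2,302),273.6),("B",(351,297),263.4),("C",(320,343.5),316)):
    p=onz(s,*f,0.004); h=min(np.arange(.03,.15,.001),key=lambda h:abs(proj(s,[p[0],p[1],h])[1]-tp))
    print(n,p.round(3),"h",h,"top proj of foot",proj(t,p).round(1))
for f in((392,199.2),(424.5,232.2),(389.4,233.9)):print("topfig",onz(t,*f,.01).round(3))
print("disc",onz(t,296.3,204.6,.021).round(4),onz(s,309.3,217.8,.021).round(4))
# board by contour in top
a=cv2.cvtColor(t["color"],cv2.COLOR_RGB2BGR);k=3.3308
for u,v in((25,430),(402,430),(402,572),(25,572)):
    print("corner",onz(t,195+u/k,175+(v-400)/(200/60.),.012).round(4))
g=cv2.cvtColor(a,cv2.COLOR_BGR2HSV);m=(((g[:,:,2]>165)&(g[:,:,1]>60))*255).astype(np.uint8)
m[:180]=0;m[232:]=0;m[:,:198]=0;m[:,320:]=0
m=cv2.morphologyEx(m,cv2.MORPH_OPEN,np.ones((3,3)))
c=np.concatenate([x for x in cv2.findContours(m,0,1)[0] if cv2.contourArea(x)>20])
r=cv2.minAreaRect(c);print(r)
P=np.array([onz(t,*q,.012)[:2] for q in cv2.boxPoints(r)]);print(P.round(4),np.linalg.norm(P-np.roll(P,1,0),axis=1))
E
```

```text
A [ 0.458 -0.273  0.004] h 0.09100000000000005 top proj of foot [390.7 232.9]
B [ 0.56  -0.29   0.004] h 0.10700000000000007 top proj of foot [394.5 199. ]
C [ 0.458 -0.383  0.004] h 0.08700000000000005 top proj of foot [427.7 231.9]
topfig [ 0.559 -0.282  0.01 ]
topfig [ 0.457 -0.372  0.01 ]
topfig [ 0.455 -0.269  0.01 ]
disc [0.5498 0.0047 0.021 ] [ 0.547  -0.0008  0.021 ]
corner [0.6237 0.2893 0.012 ]
corner [ 0.6124 -0.0544  0.012 ]
corner [ 0.4832 -0.0511  0.012 ]
corner [0.4937 0.2869 0.012 ]
((258.5, 205.49998474121094), (120.99998474121094, 50.99999237060547), -0.0)
[[ 0.4809  0.3002]
 [ 0.6365  0.3033]
 [ 0.6244 -0.0647]
 [ 0.4698 -0.0606]] [0.36092327 0.15568607 0.36825778 0.15465651]
```

```bash
cat >> h.py <<'E'
def inc(goals,s=None,R0=None,p0=None):
    "goals: (xyz, angle of tool y in world deg), tool down; prints increments from now"
    s=s or read_state(); R0=R.from_quat(s["eef_rot"]) if R0 is None else R0; p0=s["ee_pos"] if p0 is None else p0
    for p,a in goals:
        a=np.radians(a); y=np.array([np.cos(a),np.sin(a),0]); z=np.array([0,0,-1.]); x=np.cross(y,z)
        Rt=R.from_matrix(np.c_[x,y,z])
        print((R0.inv()*Rt).as_rotvec().round(4),R0.inv().apply(np.array(p)-p0).round(4))
def wcam(f):
    s=read_state(); c=save("wrist",f); M=np.eye(4);M[:3,:3]=R.from_quat(s["eef_rot"]).as_matrix();M[:3,3]=s["ee_pos"]
    c["camera_from_world"]=np.linalg.inv(M@c["mount"]); np.save(f"pics/{f}.npy",c,allow_pickle=True); return c
E
python3 - <<'E'
from h import *
c=wcam("w0"); print(c["mount"].round(3),c["fx"],c["cx"],c["cy"])
inc([([.42,.28,.33],30),([.53,-.05,.33],10),([.52,-.287,.27],-1.7)])
E
```

```text
[[ 0.    -0.97  -0.244  0.066]
 [ 1.     0.     0.001 -0.   ]
 [-0.001 -0.244  0.97  -0.19 ]
 [ 0.     0.     0.     1.   ]] 276.8221302095571 322.36773891022165 199.3163728681125
[-1.000e-03  4.000e-04  6.854e-01] [-0.2937 -0.2143 -0.1362]
[-1.0000e-03  6.0000e-04  1.0345e+00] [-0.5134 -0.484  -0.1359]
[-9.0000e-04  7.0000e-04  1.2387e+00] [-0.5879 -0.7092 -0.0757]
```

>>> play_rows(increments="0 0 0.1 -0.02 -0.02 -0.045 1;0 0 0.2 -0.04 -0.04 -0.09 1;0 0 0.3 -0.06 -0.06 -0.13 1;0 0 0.44 -0.1 -0.09 -0.136 1;0 0 0.58 -0.13 -0.12 -0.136 1;0 0 0.69 -0.17 -0.15 -0.136 1;0 0 0.75 -0.21 -0.18 -0.136 1;0 0 0.8 -0.25 -0.21 -0.136 1")

```text
time: 0.95
ee_pos: [0.3813, 0.2977, 0.3302]
eef_rot: [0.55, 0.835, 0.0, -0.0]
ft_force: [0.9, 1.0, 0.9]
width: 0.087
grip_force: 0.0
```

```bash
python3 - <<'E'
from h import *
print(read_state()["time"],read_state()["ee_pos"])
inc([([.53,-.05,.33],10),([.54,-.25,.27],-1.7)])
E
```

```text
0.95 [0.38132604 0.29767553 0.33015103]
[ 1.000e-04 -4.000e-04  2.321e-01] [-0.3781 -0.0009  0.    ]
[ 1.000e-04 -4.000e-04  4.363e-01] [-0.5658 -0.0709  0.0599]
```

>>> play_rows(increments="0 0 0.03 -0.047 0 0 1;0 0 0.06 -0.094 0 0 1;0 0 0.09 -0.141 0 0 1;0 0 0.12 -0.188 0 0 1;0 0 0.16 -0.235 0 0 1;0 0 0.2 -0.282 0 0 1;0 0 0.23 -0.33 0 0 1;0 0 0.232 -0.35 0 0 1")

```text
time: 1.75
ee_pos: [0.5204, -0.0265, 0.3302]
eef_rot: [0.644, 0.765, -0.0, 0.001]
ft_force: [0.3, 0.2, 0.8]
width: 0.0869
grip_force: 0.0
```

```bash
python3 - <<'E'
from h import *
c=wcam("w1")
inc([([.54,-.25,.26],-1.7)])
print(proj(c,[.55,.003,.021]),proj(c,[.556,.218,.17]))
E
```

```text
[0.0002 0.0018 0.1992] [-0.2221 -0.0185  0.0704]
[340.97403485 153.85866865] [392.69674577 -32.01773167]
```

View pics/w1.png

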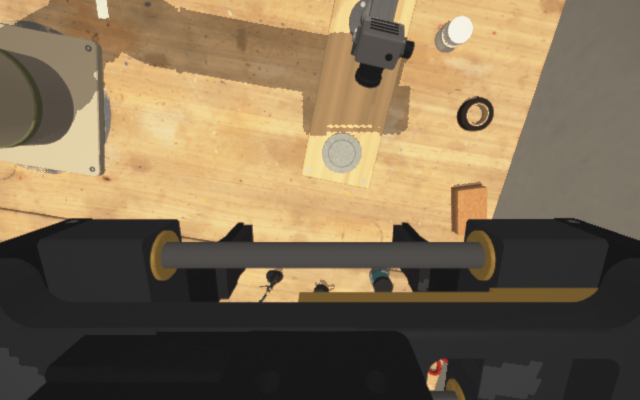

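>>> play_rows(increments="0 0 0.03 -0.04 0 0.01 1;0 0 0.06 -0.09 -0.01 0.03 1;0 0 0.1 -0.14 -0.015 0.05 1;0 0 0.13 -0.18 -0.02 0.07 1;0 0 0.16 -0.22 -0.025 0.09 1;0 0 0.2 -0.26 -0.04 0.11 1;0 0 0.2 -0.3 -0.045 0.13 1;0 0 0.2 -0.33 -0.04 0.13 1")

```text
time: 2.6
ee_pos: [0.5361, -0.3554, 0.1972]
eef_rot: [0.716, 0.698, -0.001, -0.002]
ft_force: [0.4, 0.5, 1.4]
width: 0.0871
grip_force: 0.0
```

```bash
python3 - <<'E'
from h import *
c=load("w1")
a=cv2.cvtColor(c["color"],cv2.COLOR_RGB2HSV);m=((a[:,:,1]<50)*255).astype(np.uint8);m[:132]=0;m[175:]=0;m[:,:318]=0;m[:,366:]=0
m=cv2.morphologyEx(m,cv2.MORPH_OPEN,np.ones((3,3)))
k=max(cv2.findContours(m,0,1)[0],key=cv2.contourArea);e=cv2.fitEllipse(k);print(e,onz(c,*e[0],.021).round(4),onz(c,e[0][0]+e[1][0]/2,e[0][1],.021).round(4))
c=wcam("w2");im=cv2.cvtColor(c["color"],cv2.COLOR_RGB2BGR);x=proj(c,[.56,-.287,0]);print(x,read_state()["ee_pos"])
cv2.imwrite("pics/w2c.png",cv2.resize(im[:240,200:520],(800,600),interpolation=cv2.INTER_CUBIC))
E
```

```text
((341.4064636230469, 152.55128479003906), (37.36591339111328, 38.09199905395508), 33.94464111328125) [0.5503 0.0054 0.021 ] [0.5832 0.0111 0.021 ]
[338.6849843  127.92309266] [ 0.53707043 -0.35875902  0.19781939]
```

View pics/w2c.png

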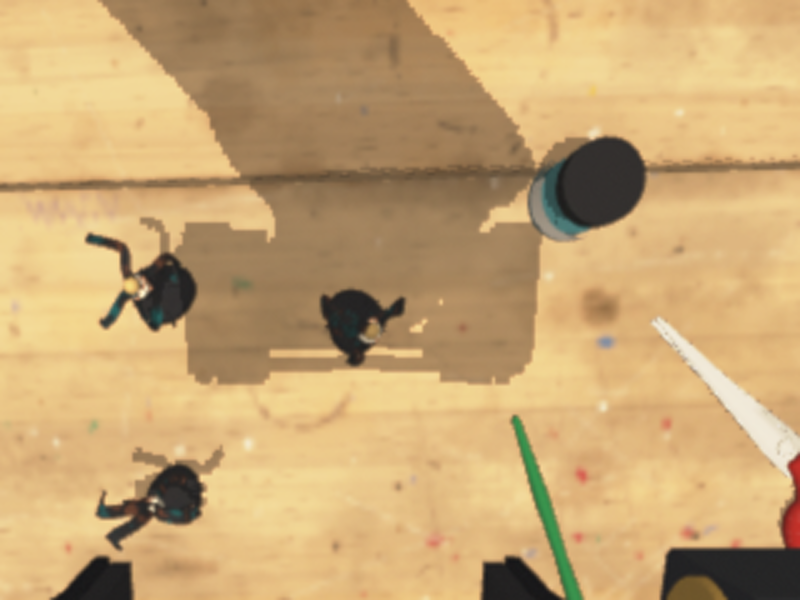

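```bash
python3 - <<'E'
from h import *
c=load("w2");a=cv2.cvtColor(c["color"],cv2.COLOR_RGB2HSV);m=((a[:,:,2]<75)*255).astype(np.uint8)
m[:105]=0;m[155:]=0;m[:,:310]=0;m[:,:][:,375:]=0
m=cv2.resize(m,None,fx=4,fy=4,interpolation=cv2.INTER_LINEAR);m=((m>127)*255).astype(np.uint8)
m2=cv2.morphologyEx(m,cv2.MORPH_OPEN,cv2.getStructuringElement(cv2.MORPH_ELLIPSE,(45,45)))
k=max(cv2.findContours(m2,0,1)[0],key=cv2.contourArea);(u,v),r=cv2.minEnclosingCircle(k);e=cv2.fitEllipse(k)
print((u/4,v/4),r/4,e)
q=np.array(e[0])/4;p=onz(c,*q,.006);print(p,"radius m",r/4*.39/277)
s=load("side")
A=p
print("side foot",proj(s,[*p[:2],0]))
inc([([p[0],p[1],.17],-1.8),([p[0],p[1],.045],-1.8)])
E
```

```text
(340.3829650878906, 126.9219741821289) 10.817591667175293 ((1357.2235107421875, 504.0512390136719), (69.27418518066406, 85.35783386230469), 26.984657287597656)
[ 0.56053264 -0.28460209  0.006     ] radius m 0.015230544224542831
side foot [350.13536755 296.33856056]
[-0.0032  0.0012  0.004 ] [0.0748 0.0215 0.0277]
[-0.0032  0.0012  0.004 ] [0.075  0.0219 0.1527]
```

>>> play_rows(increments="0 0 0 0.04 0.012 0 0.75;0 0 0 0.074 0.0225 0.02 0.75;0 0 0 0.074 0.0225 0.06 0.75;0 0 0 0.074 0.0225 0.1 0.75;0 0 0 0.074 0.0225 0.13 0.75;0 0 0 0.074 0.0225 0.152 0.75;0 0 0 0.074 0.0225 0.152 0.75;0 0 0 0.074 0.0225 0.152 0.75")

```text
time: 3.45
ee_pos: [0.563, -0.2797, 0.0486]
eef_rot: [0.715, 0.699, -0.0, -0.0]
ft_force: [-0.4, -0.6, 1.6]
width: 0.0654
grip_force: 0.0
```

```bash
python3 - <<'E'
from h import *
s=read_state();print(s["ee_pos"],s["eef_rot"])
c=save("side","s2");im=cv2.cvtColor(c["color"],cv2.COLOR_RGB2BGR)
cv2.imwrite("pics/s2c.png",cv2.resize(im[200:350,250:450],(800,600),interpolation=cv2.INTER_CUBIC))
E
```

```text
[ 0.56299349 -0.27969183  0.04860323] [ 7.15109336e-01  6.99012608e-01 -3.47900519e-05 -1.02725059e-04]
```

View pics/s2c.png

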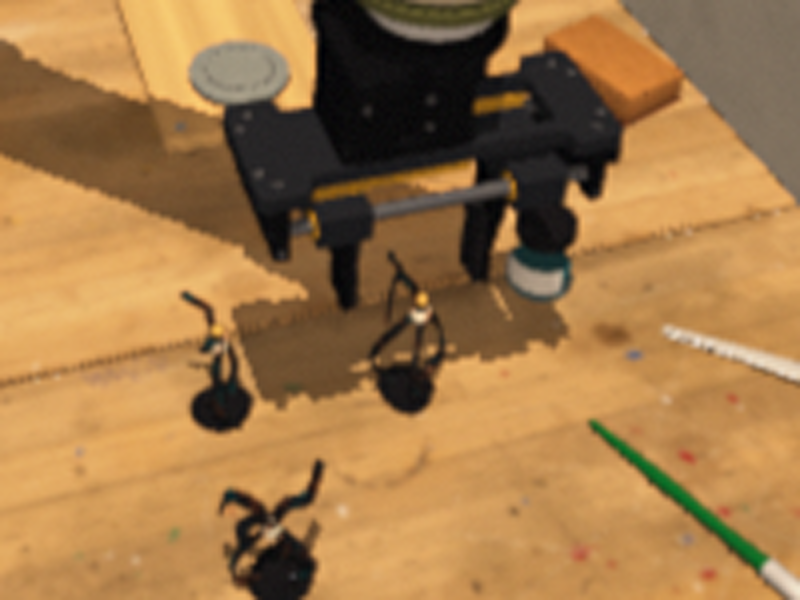

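```bash
python3 - <<'E'
from h import *
s=read_state();print(s["ee_pos"],s["joint_vel"].round(3))
c=load("s2")
T=s["ee_pos"]
f=lambda p:((proj(c,p)-[250,200])*4).round()
print("tcp",f(T),"tips L/R",f(T+[-.033,0,0]),f(T+[.033,0,0]))
for z in(0,.05,.069,.11):print(z,f([.562,-.2857,z]))
E
```

```text
[ 0.56352607 -0.28006226  0.04939908] [ 0.001 -0.011  0.007 -0.008 -0.001 -0.003  0.   ]
tcp [408. 316.] tips L/R [351. 330.] [463. 303.]
0 [404. 386.]
0.05 [409. 323.]
0.069 [411. 298.]
0.11 [416. 242.]
```

```bash
python3 - <<'E'
from h import *
c=load("s2")
for q in((347,305),(478,280),(280,258),(595,195)):
    o,d=ray(c,250+q[0]/4,200+q[1]/4)
    for y in(-.29,-.28,-.27,-.243): print(q,(o+d*(y-o[1])/d[1]).round(3))
E
```

```text
(347, 305) [ 0.523 -0.29   0.08 ]
(347, 305) [ 0.527 -0.28   0.069]
(347, 305) [ 0.531 -0.27   0.058]
(347, 305) [ 0.542 -0.243  0.029]
(478, 280) [ 0.599 -0.29   0.076]
(478, 280) [ 0.604 -0.28   0.065]
(478, 280) [ 0.61  -0.27   0.054]
(478, 280) [ 0.624 -0.243  0.024]
(280, 258) [ 0.486 -0.29   0.124]
(280, 258) [ 0.489 -0.28   0.114]
(280, 258) [ 0.492 -0.27   0.104]
(280, 258) [ 0.501 -0.243  0.077]
(595, 195) [ 0.663 -0.29   0.12 ]
(595, 195) [ 0.67 -0.28  0.11]
(595, 195) [ 0.676 -0.27   0.1  ]
(595, 195) [ 0.694 -0.243  0.073]
```

>>> play_rows(increments="0 0 0 0 0 0 0.75")

```text
time: 3.6
ee_pos: [0.5638, -0.2802, 0.0498]
eef_rot: [0.715, 0.699, 0.001, 0.001]
ft_force: [-1.0, 0.4, 0.1]
width: 0.0655
grip_force: 0.0
```

```bash
python3 - <<'E'
from h import *
c=load("side");T=np.array([.2211,.5841,.1934]);d=np.array([.354,.935,0])
for k in(-.05,.05):print("tip",proj(c,T+k*d).round(1),"20mm up",proj(c,T+k*d+[0,0,.02]).round(1))
im=cv2.cvtColor(c["color"],cv2.COLOR_RGB2BGR);A=cv2.resize(im[25:115,130:220],(600,600),interpolation=cv2.INTER_CUBIC)
cv2.imwrite("pics/g.png",A)
E
```

```text
tip [168.5 104.3] 20mm up [167.3  98.5]
tip [179.2  94.6] 20mm up [178.1  89.2]
```

View pics/g.png

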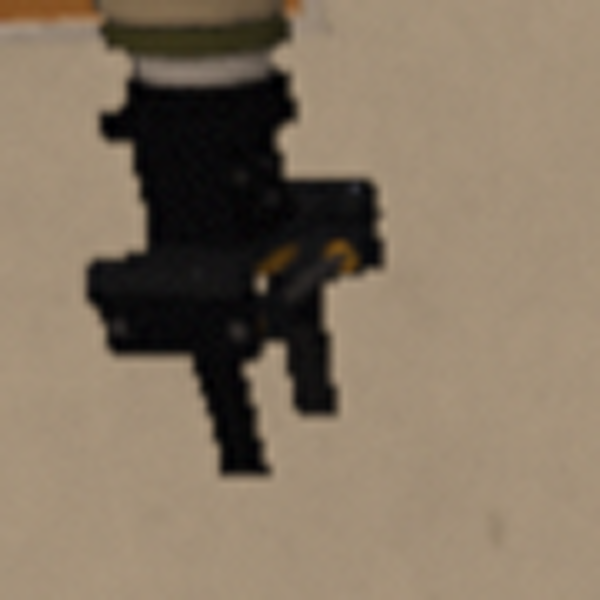

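```bash
python3 - <<'E'
from h import *
c=load("w1");im=c["color"].astype(float);t=load("top")
g=cv2.GaussianBlur(im[:,:,2],(3,3),0)
for v in(140,145,150,165,172):
    row=g[v]; d=np.gradient(row)
    L=np.argmin(row[295:325])+295; print(v,[round(x) for x in row[298:318]],[round(x) for x in row[366:384]])
E
```

```text
140 [113, 112, 112, 112, 112, 113, 113, 113, 112, 117, 131, 144, 148, 150, 151, 151, 150, 149, 148, 148] [144, 143, 142, 142, 144, 146, 148, 149, 149, 148, 147, 146, 145, 142, 138, 139, 144, 148]
145 [106, 106, 106, 106, 106, 106, 106, 106, 113, 129, 143, 149, 151, 152, 152, 151, 149, 148, 148, 148] [142, 141, 142, 143, 146, 147, 148, 148, 147, 146, 145, 144, 138, 132, 132, 135, 135, 135]
150 [109, 109, 108, 108, 108, 107, 105, 112, 129, 144, 149, 151, 152, 152, 151, 149, 148, 148, 148, 149] [141, 142, 144, 146, 148, 148, 148, 147, 146, 145, 142, 135, 129, 133, 137, 138, 138, 138]
165 [116, 114, 113, 112, 117, 130, 144, 150, 152, 153, 153, 151, 149, 148, 148, 148, 149, 151, 152, 154] [146, 146, 146, 146, 145, 144, 142, 138, 136, 141, 144, 144, 142, 141, 138, 134, 130, 128]
172 [123, 124, 124, 127, 136, 147, 152, 154, 157, 161, 165, 163, 157, 151, 149, 150, 151, 153, 154, 155] [146, 145, 146, 148, 151, 148, 141, 137, 138, 139, 139, 138, 138, 138, 138, 137, 137, 137]
```

>>> play_rows(increments="0 0 0 0 0 -0.04 0.75;0 0 0 0 0 -0.08 0.75;0 0 0 0.04 0 -0.11 0.75;0 0 0 0.09 0 -0.08 0.5;0 0 0 0.12 0 -0.03 0.2;0 0 0 0.12 0 0 0.05;0 0 0 0.12 0 0.015 0;0 0 0 0.12 0 0.015 0")

```text
time: 4.4
ee_pos: [0.5647, -0.1605, 0.0325]
eef_rot: [0.715, 0.699, -0.001, -0.001]
ft_force: [0.5, -0.1, 0.8]
width: 0.0333
grip_force: 0.0
```

>>> play_rows(increments="0 0 0 0 0 0.01 0;0 0 0 0 0 0.02 0;0 0 0 0 0 0.025 0;0 0 0 0 0 0.028 0")

```text
time: 4.8
ee_pos: [0.5656, -0.1604, 0.005]
eef_rot: [0.715, 0.699, 0.0, 0.0]
ft_force: [0.0, 0.4, -0.6]
width: 0.0032
grip_force: 0.0
```

>>> play_rows(increments="0 0 0 0 0 0.003 0;0 0 0 0 0 0.006 0;0 0 0 0 0 0.008 0;0 0 0 0 0 0.01 0")

```text
time: 5.2
ee_pos: [0.5657, -0.1599, -0.0049]
eef_rot: [0.715, 0.699, 0.0, 0.0]
ft_force: [0.0, 0.5, -0.8]
width: 0.0006
grip_force: 0.0
```

>>> play_rows(increments="0 0 0 0 0 0.002 0;0 0 0 0 0 0.004 0;0 0 0 0 0 0.006 0;0 0 0 0 0 0.008 0")

```text
time: 5.6
ee_pos: [0.5656, -0.1599, -0.013]
eef_rot: [0.715, 0.699, 0.0, -0.0]
ft_force: [-0.3, 0.1, 0.2]
width: 0.0003
grip_force: 0.0
```

>>> play_rows(increments="0 0 0 0 0 0.002 0;0 0 0 0 0 0.004 0;0 0 0 0 0 0.005 0;0 0 0 0 0 0.005 0")

```text
time: 6.0
ee_pos: [0.5654, -0.1599, -0.0181]
eef_rot: [0.715, 0.699, -0.0, -0.0]
ft_force: [1.0, -0.1, 0.1]
width: 0.0005
grip_force: 0.0
```

>>> play_rows(increments="0 0 0 0 0 0.0015 0;0 0 0 0 0 0.003 0;0 0 0 0 0 0.003 0")

```text
time: 6.3
ee_pos: [0.5654, -0.1598, -0.0211]
eef_rot: [0.715, 0.699, -0.0, -0.0]
ft_force: [-0.1, 0.1, 0.4]
width: 0.0
grip_force: 0.0
```

```bash
python3 - <<'E'
from h import *
s=read_state();print(s["ee_pos"],s["ft_force"])
c=save("side","s3");im=cv2.cvtColor(c["color"],cv2.COLOR_RGB2BGR)
print(proj(c,s["ee_pos"]),proj(c,[*s["ee_pos"][:2],0]))
cv2.imwrite("pics/s3c.png",cv2.resize(im[200:290,290:410],(800,600),interpolation=cv2.INTER_CUBIC))
E
```

```text
[ 0.56543899 -0.15984675 -0.02110876] [-0.13630944  0.08236137  0.44834201]
[333.70312052 265.57052276] [333.96892758 259.44634057]
```

View pics/s3c.png

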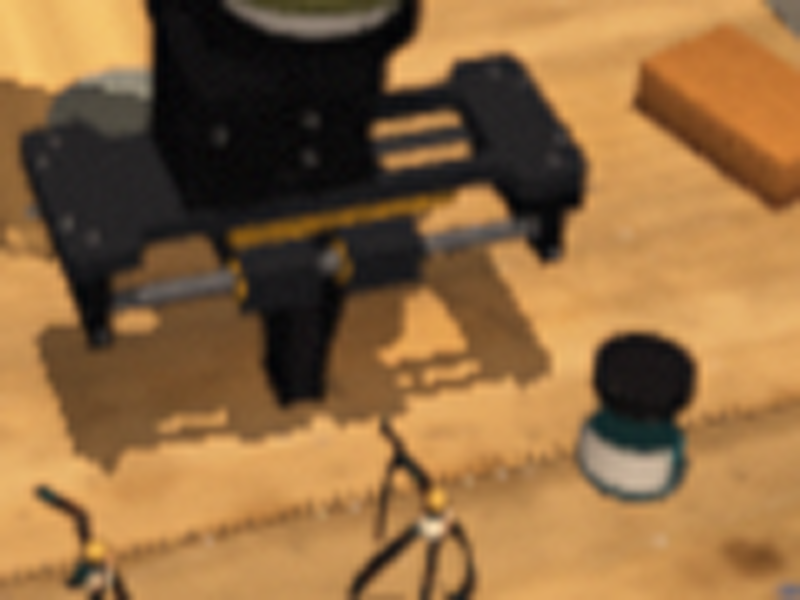

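>>> play_rows(increments="0 0 0 0 0 0.001 0;0 0 0 0 0 0.002 0;0 0 0 0 0 0.002 0")

```text
time: 6.65
ee_pos: [0.5655, -0.1599, -0.023]
eef_rot: [0.715, 0.699, -0.0, -0.0]
ft_force: [-1.2, 0.2, 0.2]
width: 0.0006
grip_force: 0.0
```

>>> play_rows(increments="0 0 0 0 0 0.001 0;0 0 0 0 0 0.002 0;0 0 0 0 0 0.002 0")

```text
time: 6.95
ee_pos: [0.5655, -0.1598, -0.025]
eef_rot: [0.715, 0.699, -0.0, -0.0]
ft_force: [0.8, -0.0, 0.0]
width: 0.0002
grip_force: 0.0
```

>>> play_rows(increments="0 0 0 0 0 0.001 0;0 0 0 0 0 0.002 0;0 0 0 0 0 0.002 0")

```text
time: 7.25
ee_pos: [0.5655, -0.1599, -0.0271]
eef_rot: [0.715, 0.699, -0.0, -0.0]
ft_force: [0.4, 0.2, -1.0]
width: 0.0002
grip_force: 0.0
```

```bash
python3 - <<'E'
from h import *
s=read_state();print(s["ee_pos"],s["ft_force"],s["joint_torque"].round(2))
E
```

```text
[ 0.56546176 -0.15987301 -0.02705299] [ 0.41413233  0.24807369 -0.95673256] [ 3.000e-02 -5.720e+01  1.379e+01 -2.923e+01 -4.000e-02  3.000e-02
  1.000e-02]
```

>>> play_rows(increments="0 0 0 0 0 0.001 0;0 0 0 0 0 0.002 0;0 0 0 0 0 0.002 0")

```text
time: 7.55
ee_pos: [0.5657, -0.1599, -0.0279]
eef_rot: [0.715, 0.699, 0.0, -0.0]
ft_force: [-4.8, 1.1, 13.9]
width: 0.0005
grip_force: 6.7
```

>>> play_rows(increments="0 0 0 0 0 0.001 0;0 0 0 0 0 0.002 0;0 0 0 0 0 0.002 0")

```text
time: 7.85
ee_pos: [0.5657, -0.1599, -0.0281]
eef_rot: [0.715, 0.699, 0.001, -0.001]
ft_force: [-15.2, 5.8, 37.9]
width: 0.0005
grip_force: 18.9
```

>>> play_rows(increments="0 0 0 0 0 -0.04 0.3;0 0 0 0 0 -0.09 0.75;0 0 0 0 0 -0.14 0.75;0 0 0 -0.045 -0.001 -0.165 0.75;0 0 0 -0.09 -0.001 -0.165 0.75;0 0 0 -0.126 -0.001 -0.165 0.75;0 0 0 -0.126 -0.001 -0.13 0.75;0 0 0 -0.126 -0.001 -0.1 0.75")

```text
time: 8.65
ee_pos: [0.5614, -0.2877, 0.0685]
eef_rot: [0.716, 0.698, 0.0, 0.001]
ft_force: [0.4, 0.7, -0.0]
width: 0.0564
grip_force: 0.0
```

```bash
python3 - <<'E'
from h import *
inc([([.562,-.286,.016],-1.8)])
print(read_state()["ee_pos"])
E
```

```text
[0.0012 0.0007 0.0058] [0.0018 0.0005 0.0525]
[ 0.56137498 -0.28771248  0.06848138]
```

>>> play_rows(increments="0 0 0 0.001 0.0005 0.02 0.75;0 0 0 0.001 0.0005 0.04 0.75;0 0 0 0.001 0.0005 0.052 0.75;0 0 0 0.001 0.0005 0.052 0.75;0 0 0 0.001 0.0005 0.052 0.4;0 0 0 0.001 0.0005 0.052 0.2;0 0 0 0.001 0.0005 0.052 0.1;0 0 0 0.001 0.0005 0.052 0.1", grip_force=15)

```text
time: 9.45
ee_pos: [0.5626, -0.2849, 0.0178]
eef_rot: [0.715, 0.699, 0.0, 0.0]
ft_force: [-0.1, -0.2, 0.2]
width: 0.0413
grip_force: 0.0
```

>>> play_rows(increments="0 0 0 0 0 0 0;0 0 0 0 0 0 0;0 0 0 0 0 0 0;0 0 0 0 0 0 0;0 0 0 0 0 0 0;0 0 0 0 0 0 0;0 0 0 0 0 0 0", grip_force=15)

```text
time: 10.15
ee_pos: [0.5621, -0.2849, 0.0171]
eef_rot: [0.715, 0.699, -0.0, -0.0]
ft_force: [-0.8, 0.1, -1.1]
width: 0.0142
grip_force: 15.0
```

>>> play_rows(increments="0 0 0 0 0 -0.03 0;0 0 0 0 0 -0.06 0;0 0 0 0.04 -0.004 -0.07 0;0 0 0 0.085 -0.008 -0.07 0;0 0 0 0.13 -0.012 -0.07 0;0 0 0 0.175 -0.015 -0.07 0;0 0 0 0.22 -0.017 -0.07 0;0 0 0 0.25 -0.019 -0.07 0")

```text
time: 10.95
ee_pos: [0.5488, -0.0307, 0.0871]
eef_rot: [0.714, 0.7, 0.001, -0.0]
ft_force: [0.8, -0.0, -0.4]
width: 0.0144
grip_force: 15.0
```

```bash
python3 - <<'E'
from h import *
s=read_state();print(s["ee_pos"],s["width"],s["ft_force"])
inc([([.5495,.0025,.045],-1.8)])
c=save("side","s4");im=cv2.cvtColor(c["color"],cv2.COLOR_RGB2BGR)
cv2.imwrite("pics/s4c.png",cv2.resize(im[110:290,230:430],(667,600),interpolation=cv2.INTER_CUBIC))
E
```

```text
[ 0.54877045 -0.03065572  0.0871442 ] 0.014442462977837169 [ 0.84963826 -0.00205151 -0.36127678]
[ 0.0001 -0.0014  0.0114] [0.0331 0.0001 0.0422]
```

View pics/s4c.png

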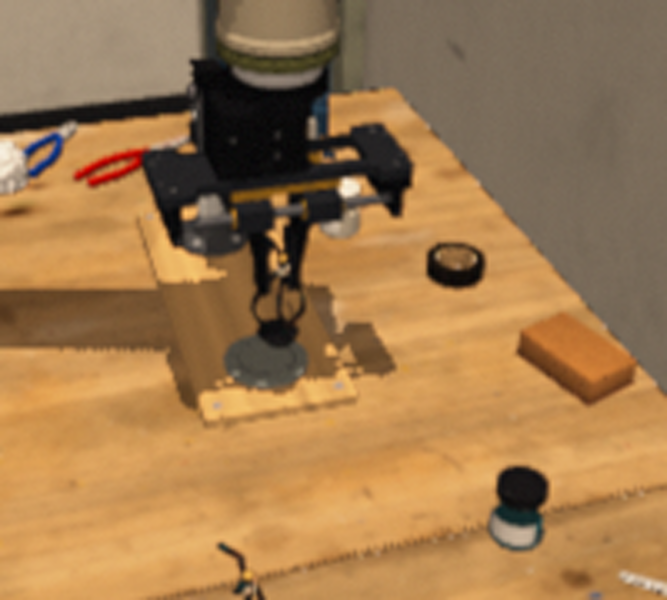

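>>> play_rows(increments="0 0 0.01 0.02 0 0 0;0 0 0.01 0.033 0 0.01 0;0 0 0.01 0.033 0 0.02 0;0 0 0.01 0.033 0 0.03 0;0 0 0.01 0.033 0 0.035 0;0 0 0.01 0.033 0 0.035 0")

```text
time: 11.6
ee_pos: [0.549, -0.0028, 0.051]
eef_rot: [0.719, 0.695, -0.001, -0.0]
ft_force: [0.2, -0.1, -0.1]
width: 0.0144
grip_force: 15.0
```

```bash
python3 - <<'E'
from h import *
s=read_state();print(s["ee_pos"],s["width"],s["ft_force"])
inc([([.5495,.0025,.038],-1.8)])
c=load("s4");T=np.array([.5488,-.0307]);print(onz(c,313.4,209.6,.0871-.0171+.003),proj(c,[*T,.073]))
c=save("side","s5");im=c["color"];a=cv2.cvtColor(im,cv2.COLOR_RGB2HSV)
p=proj(c,[.5495,.0025,.021]);q=proj(c,[*s["ee_pos"][:2],s["ee_pos"][2]-.0171+.003]);print("disc",p,"foot",q)
m=((a[:,:,2]<60)*255).astype(np.uint8);u,v=q.astype(int);w=np.zeros_like(m);w[v-8:v+12,u-14:u+14]=m[v-8:v+12,u-14:u+14]
n,l,st,ce=cv2.connectedComponentsWithStats(w);print(st[1:],ce[1:].round(1))
x0,y0=u-15,v-16
cv2.imwrite("pics/s5c.png",cv2.resize(cv2.cvtColor(im[v-50:v+25,u-40:u+40],cv2.COLOR_RGB2BGR),(640,600),interpolation=cv2.INTER_CUBIC))
E
```

```text
[ 0.54900198 -0.0028203   0.05104743] 0.014390373549671407 [ 0.16827846 -0.12440757 -0.13590387]
[-0.0017  0.0009 -0.0032] [0.0053 0.0003 0.013 ]
[ 0.54837511 -0.03580524  0.073     ] [313.00269551 208.50740638]
disc [309.83360284 216.97811299] foot [310.17905146 213.49973763]
[[303 205   1   1   1]
 [310 205   1   2   2]
 [304 207  14  12  91]] [[303.  205. ]
 [310.  205.5]
 [310.2 213.9]]
```

>>> play_rows(increments="0 0 0 0.005 0 0.004 0;0 0 0 0.005 0 0.008 0;0 0 0 0.005 0 0.011 0;0 0 0 0.005 0 0.0125 0;0 0 0 0.005 0 0.013 0;0 0 0 0.005 0 0.013 0")

```text
time: 12.25
ee_pos: [0.5499, 0.0034, 0.0391]
eef_rot: [0.719, 0.695, 0.0, 0.0]
ft_force: [-0.2, -0.3, -0.9]
width: 0.0146
grip_force: 15.0
```

>>> play_rows(increments="0 0 0 -0.001 0 0.001 0;0 0 0 -0.001 0 0.002 0;0 0 0 -0.001 0 0.002 0")

```text
time: 12.55
ee_pos: [0.5504, 0.0024, 0.0378]
eef_rot: [0.719, 0.695, 0.0, 0.0]
ft_force: [-1.8, -0.9, 5.9]
width: 0.0145
grip_force: 15.0
```

>>> play_rows(increments="0 0 0 0 0 -0.0007 0;0 0 0 0 0 -0.0007 0.2;0 0 0 0 0 -0.0007 0.25;0 0 0 0 0 -0.0007 0.4;0 0 0 0 0 -0.0007 0.75;0 0 0 0 0 -0.0007 0.75;0 0 0 0 0 -0.0007 0.75;0 0 0 0 0 -0.0007 0.75")

```text
time: 13.35
ee_pos: [0.5498, 0.0025, 0.0378]
eef_rot: [0.719, 0.695, 0.0, -0.0]
ft_force: [0.1, 0.7, -0.3]
width: 0.0538
grip_force: 0.0
```

```bash
python3 - <<'E'
from h import *
s=read_state();print(s["ee_pos"],s["width"],s["ft_force"])
c=save("side","s6");im=c["color"]
cv2.imwrite("pics/s6c.png",cv2.resize(cv2.cvtColor(im[165:240,270:350],cv2.COLOR_RGB2BGR),(640,600),interpolation=cv2.INTER_CUBIC))
E
```

```text
[0.54984219 0.00251271 0.03782896] 0.053763964445915996 [ 0.12116402  0.71881693 -0.30096076]
```

View pics/s6c.png

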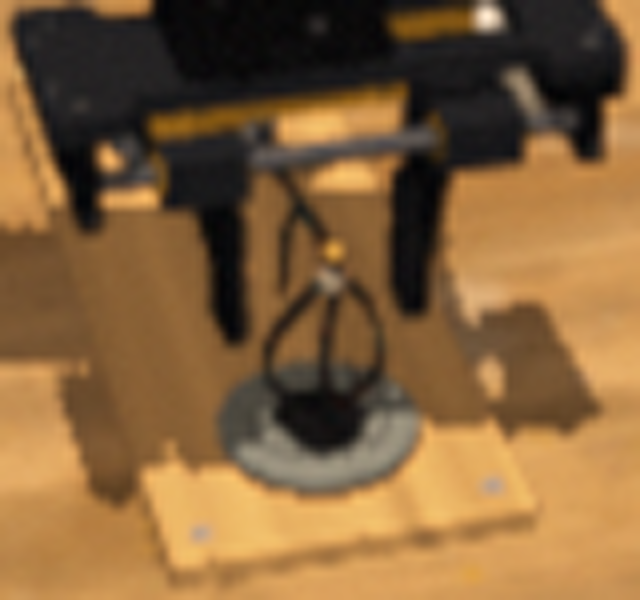

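>>> play_rows(increments="0 0 0 0 0 -0.03 0.8;0 0 0 0 0 -0.07 0.8;0 0 0 0 0 -0.12 0.8;0 0 0 0 0 -0.17 1;0 0 0 0 0 -0.22 1;0 0 0 0.05 0 -0.232 1;0 0 0 0.1 0 -0.232 1;0 0 0 0.142 0 -0.232 1")

```text
time: 14.2
ee_pos: [0.5545, 0.1471, 0.2706]
eef_rot: [0.718, 0.696, 0.001, -0.0]
ft_force: [-0.3, -0.2, 0.2]
width: 0.0864
grip_force: 0.0
```

>>> play_rows(increments="0 0 0 0 0 0 1;0 0 0 0 0 0 1")

```text
time: 14.4
ee_pos: [0.5543, 0.1453, 0.2695]
eef_rot: [0.718, 0.696, -0.0, 0.0]
ft_force: [0.4, -0.6, -0.4]
width: 0.0871
grip_force: 0.0
```

```bash
python3 - <<'E'
from h import *
s=read_state();print(s["ee_pos"],s["eef_rot"])
c=wcam("w3")
c["camera_from_world"]=c["camera_from_world"]@np.array([[1,0,0,0],[0,1,0,0],[0,0,1,-.028],[0,0,0,1.]])
np.save("pics/w3.npy",c,allow_pickle=True)
for n,p in(("cap",[.5563,.2177,.196]),("btn",[.5373,.2183,.171]),("grip",[.5563,.2177,.171])):print(n,((proj(c,p)-[180,0])*2.5).round())
im=cv2.cvtColor(c["color"],cv2.COLOR_RGB2BGR)
cv2.imwrite("pics/w3c.png",cv2.resize(im[:240,180:500],(800,600),interpolation=cv2.INTER_CUBIC))
E
```

```text
[0.55429998 0.14528603 0.26945887] [ 7.17909124e-01  6.96136694e-01 -4.28936918e-04  9.64210599e-05]
cap [354. 308.]
btn [311. 309.]
grip [354. 310.]
```

View pics/w3c.png

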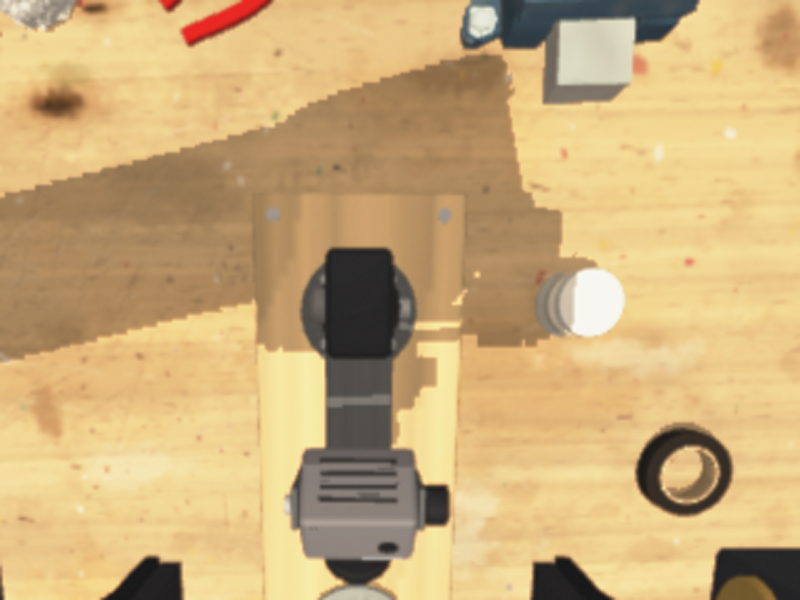

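```bash
python3 - <<'E'
from h import *
c=load("w3")
for z in(.196,.19):print(onz(c,180+360/2.5,303/2.5,z).round(4))
print("board mid",((onz(c,180+255/2.5,78,.012)+onz(c,180+465/2.5,78,.012))/2).round(4),onz(c,180+255/2.5,78,.012),onz(c,180+465/2.5,78,.012))
inc([([.558,.219,.2],-1.8),([.558,.219,.127],-1.8)])
E
```

```text
[0.559  0.2197 0.196 ]
[0.559  0.2198 0.19  ]
board mid [0.5621 0.2913 0.012 ] [0.49512803 0.29330131 0.012     ] [0.62903385 0.2892135  0.012     ]
[-0.      0.0007 -0.0019] [0.0754 0.0009 0.0697]
[-0.      0.0007 -0.0019] [0.0755 0.0009 0.1427]
```

>>> play_rows(increments="0 0 0 0.04 0.001 0 1;0 0 0 0.076 0.002 0 1;0 0 0 0.076 0.002 0.03 1;0 0 0 0.076 0.002 0.07 1;0 0 0 0.076 0.002 0.1 1;0 0 0 0.076 0.002 0.125 1;0 0 0 0.076 0.002 0.142 1;0 0 0 0.076 0.002 0.142 1")

```text
time: 15.25
ee_pos: [0.5581, 0.218, 0.1258]
eef_rot: [0.72, 0.694, -0.002, -0.0]
ft_force: [-0.6, -0.4, 0.0]
width: 0.087
grip_force: 0.0
```

>>> play_rows(increments="0 0 0 0 0 0 0.6;0 0 0 0 0 0 0.4;0 0 0 0 0 0 0.4", grip_force=40)

```text
time: 15.55
ee_pos: [0.5597, 0.2203, 0.1291]
eef_rot: [0.719, 0.695, 0.001, 0.0]
ft_force: [0.2, -0.1, -0.6]
width: 0.0705
grip_force: 0.0
```

>>> play_rows(increments="0 0 0 0 0 0.002 0;0 0 0 0 0 0.002 0;0 0 0 0 0 0.002 0;0 0 0 0 0 0.002 0;0 0 0 0 0 0.002 0;0 0 0 0 0 0.002 0;0 0 0 0 0 0.002 0;0 0 0 0 0 0.002 0", grip_force=40)

```text
time: 16.35
ee_pos: [0.5574, 0.2205, 0.1258]
eef_rot: [0.719, 0.695, -0.001, -0.001]
ft_force: [-10.2, -1.0, 6.5]
width: 0.0258
grip_force: 40.0
```

>>> play_rows(increments="0 0 0 0 0 0 0;0 0 0 0 0 0 0;0 0 0 0 0 0 0;0 0 0 0 0 0 0")

```text
time: 16.75
ee_pos: [0.5574, 0.2205, 0.1258]
eef_rot: [0.719, 0.695, -0.001, -0.001]
ft_force: [-9.8, -0.9, 7.4]
width: 0.0263
grip_force: 40.0
```

>>> play_rows(increments="0 0 0 0 -0.0015 0 0;0 0 0 0 -0.0015 -0.004 0;0 0 0 0 -0.0015 -0.01 0;0 0 0 0 -0.0015 -0.016 0;0 0 0 0 -0.0015 -0.022 0;0 0 0 0 -0.0015 -0.028 0;0 0 0 0 -0.0015 -0.034 0;0 0 0 0 -0.0015 -0.038 0")

```text
time: 17.55
ee_pos: [0.5574, 0.2204, 0.1641]
eef_rot: [0.719, 0.695, -0.0, -0.0]
ft_force: [4.7, 2.4, -17.2]
width: 0.0258
grip_force: 40.0
```

>>> play_rows(increments="0 0 0 0 0 -0.006 0;0 0 0 0 0 -0.012 0;0 0 0 0 0 -0.018 0;0 0 0 0 0 -0.024 0;0 0 0 0 0 -0.03 0;0 0 0 0 0 -0.036 0;0 0 0 0 0 -0.042 0;0 0 0 0 0 -0.046 0")

```text
time: 18.35
ee_pos: [0.5574, 0.2204, 0.2105]
eef_rot: [0.719, 0.695, 0.0, -0.0]
ft_force: [0.5, 1.9, -7.0]
width: 0.0258
grip_force: 40.0
```

>>> play_rows(increments="0 0 0 0 0 -0.002 0;0 0 0 0 0 -0.004 0;0 0 0 0 0 -0.006 0;0 0 0 0 0 -0.006 0")

```text
time: 18.75
ee_pos: [0.5574, 0.2204, 0.2158]
eef_rot: [0.719, 0.695, -0.0, -0.0]
ft_force: [-0.6, 2.4, -6.2]
width: 0.0262
grip_force: 40.0
```

>>> play_rows(increments="0 0 0 0 0 -0.001 0;0 0 0 0 0 -0.002 0;0 0 0 0 0 -0.002 0;0 0 0 0 0 -0.002 0")

```text
time: 19.15
ee_pos: [0.5574, 0.2203, 0.216]
eef_rot: [0.719, 0.695, -0.001, 0.0]
ft_force: [6.6, 3.9, -20.7]
width: 0.026
grip_force: 40.0
```

>>> play_rows(increments="0 0 0 0 0 0 0;0 0 0 0 0 0 0;0 0 0 0 0 0 0;0 0 0 0 0 0 0;0 0 0 0 0 0 0;0 0 0 0 0 0 0")

```text
time: 19.75
ee_pos: [0.5574, 0.2203, 0.2159]
eef_rot: [0.719, 0.695, -0.001, 0.0]
ft_force: [5.9, 3.8, -21.5]
width: 0.0258
grip_force: 40.0
```

```bash
python3 - <<'E'
from h import *
c=save("side","s9");o=load("s6")
def b(c,roi):
    a=cv2.cvtColor(c["color"],cv2.COLOR_RGB2HSV);x0,x1,y0,y1=roi
    n,l,st,ce=cv2.connectedComponentsWithStats(((a[y0:y1,x0:x1,2]<70)*255).astype(np.uint8))
    i=1+np.argmax(st[1:,4]);return st[i],(ce[i]+[x0,y0]).round(1)
for n,r in(("fig",(300,325,208,226)),("A",(290,325,270,312)),("C",(300,340,312,355)),("jar",(375,400,245,275))):
    print(n,b(load("side"),r)[1],b(o,r)[1],b(c,r)[1])
s=read_state();print(s["time"],s["ee_pos"],s["ft_force"],s["width"])
E
```

```text
Traceback (most recent call last):
ValueError: attempt to get argmax of an empty sequence
```

```bash
python3 - <<'E'
from h import *
def b(c,roi):
    a=cv2.cvtColor(c["color"],cv2.COLOR_RGB2HSV);x0,x1,y0,y1=roi
    n,l,st,ce=cv2.connectedComponentsWithStats(((a[y0:y1,x0:x1,2]<70)*255).astype(np.uint8))
    if n<2: return None
    i=1+np.argmax(st[1:,4]);return st[i,4],(ce[i]+[x0,y0]).round(1)
for n,r in(("fig",(300,325,208,226)),("A",(290,325,270,312)),("C",(300,340,312,355)),("jar",(375,400,245,275))):
    print(n,[b(load(f),r) for f in("side","s6","s9")])
E
```

```text
fig [None, (np.int32(117), array([309.9, 214.9])), (np.int32(83), array([309.8, 216.3]))]
A [(np.int32(156), array([305.1, 299.8])), (np.int32(156), array([305.1, 299.8])), (np.int32(156), array([305.1, 299.8]))]
C [(np.int32(214), array([319.7, 342.6])), (np.int32(214), array([319.8, 342.6])), (np.int32(213), array([319.8, 342.7]))]
jar [(np.int32(212), array([385.7, 258.3])), (np.int32(211), array([385.7, 258.3])), (np.int32(212), array([385.7, 258.3]))]
```

```bash
python3 - <<'E'
from h import *
c=load("s9");d=np.abs(c["color"].astype(int)-load("side")["color"]).sum(2)
print("top exp",proj(c,[.55,.0025,.131]).round(1))
for v in range(176,228,3): print(v,''.join('#' if c["color"][v,u].max()<95 else '+' if d[v,u]>90 else '.' for u in range(285,340)))
E
```

```text
top exp [309.9 183.7]
176 +..#........####.......................................
179 ####################++.................................
182 ##....##############+++++++............................
185 ..##############......+++++............................
188 .......++++++.......##.+...............................
191 ..........++++++++++++##+..............................
194 ............+++++++.++..++.............................
197 ....................+....+++...........................
200 ...................++..+++..++.........................
203 .....................+#+.+++..++.......................
206 ..................+++....++.....+......................
209 ..................++.....#+.....+......................
212 ..................##.....##..###+......................
215 ...................+############.......................
218 ....................###########........................
221 .......................####+...........................
224 .......................................................
227 .......................................................
```

The figure is still upright: its wires run from the foot up to about row 188. The foot is still on the disc, and the column is at the end stop.

```bash
python3 -c "
from bench import *
print(close_job())"
```

```text
the job is handed in; nothing more can be done
None
```

The job is handed in at about 20 s: the tallest figure stands upright in the middle of the disc, the button is squeezed in, and the camera is held at the second stop (90 mm up, against the end stop). The other two figures and the jar have not moved. I viewed 11 pictures, one over the limit of 10.

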